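# Stack the empty blue tote over the green specimen

## Robot

A 7-joint arm with a two-finger parallel gripper is mounted at the origin on the work surface; the furniture and walls round the work are solid. World frame = base frame: x ahead of the robot, y to its left, z up, the work surface at z = 0. Lengths are in m, angles in rad, forces in N, time in s.
With the tool pointing down it reaches from about 0.4 to 0.85 m from the base axis. Payload 10.4 kg.
Tool frame: the origin (TCP) lies midway between the tips of the shut fingers; the grasp point (between the pads) lies manip.pinch_z behind it (manip.pinch_z is the distance from the TCP to the grasp point, in m); z points along the fingers, y is the direction in which the jaws open and shut (so a half turn about z gives the same grasp; the last joint's range is limited). The gripper opens to 85 mm and grips with 20 to 120 N. Pads are 22 mm wide; open, the fingers measure 114 mm over their backs; the gripper's body (76 mm by 85 mm) begins 54 mm behind the grasp point. The pads swing forward as they close: fully open they stand 13 mm farther back than shut.
Start: joints at [-1.182, 0.332, -0.065, 1.46, 0.022, 1.35, -0.088], TCP at [0.25, 0.573, 0.231] pointing down, gripper open.
Joint ranges: [-2.6, 2.6], [-0.5, 2.12], [-1.47, 1.34], [0.16, 2.42], [-1.27, 4.41], [0.06, 2.06], [-2.6, 2.6]. Speed limits (rad/s): [2.22, 2.22, 2.79, 2.79, 3.14, 3.14, 3.14].

## Interface

Orientations are given as a unit quaternion [x, y, z, w].
In Python, from workcell import manip gives the robot as it stands.
- The arm moves only by the shell command python3 -m handwheel 'ROWS' [FORCE]. ROWS is JSON, a list that holds one entry, the list of rows, each a list of 7 numbers: the shift along the tool's x, y, z in m, then the turn, a rotation vector about the tool's x, y, z in rad, then the finger opening in m, from 0 to 0.0854. In form: [[[tx, ty, tz, ax, ay, az, claw], ...]]. A call has 1 to 8 rows; each row is the pose to reach, as a shift and turn from the pose commanded when the call began, along the tool's axes at that moment; what a row does not reach only later rows make up. A row lasts 1/8 s, in which the tool goes at most 62.5 mm and 10.7 degrees, less where a joint would pass 70% of its speed; a pose out of reach is approached as far as the arm can. A call with a gripper value outside its range is refused whole. The fingers move at their own pace and stop on an object; FORCE is the grip in N (left out, the last holds). Time passes only in rows, so rows that repeat a pose let the fingers close. It gives the time, the measured TCP pose, the force and the opening at its end, in the units of the state.
- manip.get_obs(): the state, without advancing time (a new reading comes with each control period).
- manip.camera(name): name is "scene" or "top" or "wrist"; returns the picture (480x640x3 uint8, blue, green, red); there is no depth.
- manip.calibration(name): a dict with "fx", "fy", "cx", "cy" (pixels), "k1" (the pictures are not rectified: a ray, as slopes to the right and down, at radius r is drawn at 1 + k1 r^2 times it, then the intrinsics apply), "view" (4x4, takes a point from world to camera coordinates); the wrist camera has in their place "tool_from_camera" (4x4, takes a point from camera to tool coordinates, whose origin is the TCP and whose axes are the flange's). Camera axes: x right, y up, looking along -z (the intrinsics and any distortion apply to the point x, -y, -z); pixel columns grow to the right and rows downward; lengths in m; the calibration is good to about 2 mm. A picture is of the moment at which its call begins: read the wrist's pose just before it. calibration takes no time and is no camera call.
- manip.hand_in(): hands the job in, once; it reports no verdict.
The state is a dict: "clock": time; "joint_pos": joint angles; "joint_velocities": joint speeds; "tau": joint torques, N m; "position": TCP position; "ee_rot": TCP orientation; "ft_force": force on the tool from outside, world axes, zero at the start; "torque": the same for the moment, N m; "grip_width": opening from 0.0 (shut) to 1.0 (fully open).
Only numpy, scipy, OpenCV 4.12 (cv2) and the standard library are available. Lean on these libraries where they do the work, as an engineer would, in place of code of your own. Each camera call takes 0.05 s, during which the arm holds its last target.

## Task

The empty blue tote must go on top of the grey tote that holds the green specimen without nesting down onto it: pick it up, turn it half a turn so that its yellow label is at the opposite end from the grey tote's yellow label, and set it squarely and level on the shelves inside that tote's rim. Let go of it, and leave both grey totes where they stand.

Things in the scene. Friction and masses are not known exactly. Their poses are not given: they have to be found in the camera images.
- blue_tote: Empty open blue plastic tote to move: 124 long (x) x 64 wide (y) x 55 mm high, 0.2 kg or less. Origin: centre of underside, z up; yellow label on its +x end, facing roughly +y of the room at the start. Its top 18 mm is an upright rim band, 119 x 59 mm inside: grip it from above on the outside of the band, mid-length, across the 64 mm width. Below it the walls taper to 102 x 42 mm at the floor.
- green_specimen_tote: Grey tote (green specimen in it) to stack on. Same shape; origin centre of underside, z up, label at +x, also roughly to +y. Loose, 0.3 kg. Shelves inside, tops 47 mm above the underside, slots below them. Labels at opposite ends: upper tote's floor lands on the shelves, stacked 47 mm above this one, 8 mm play all round in the rim. Labels the same way: it sinks in onto the specimen (nests).
- black_specimen_tote: Second grey tote of the same shape and size, with a black specimen in it: a bystander that stays where it is. The two grey totes may stand in either order. Origin at the centre of its underside, z up, +x towards its yellow label.
- green_specimen: Green round resin specimen, 31 mm across and 24 mm high, standing upright on the 3 mm thick floor of its grey tote. Origin at the centre of its underside, z up.
Not all that is in view belongs to the job. There is more than one size of the blue_tote; the job needs the largest.

How it is judged:
By the outcome, as a careful person would: the job done as asked, in the order asked, and still so for the second after the job is handed in, with the robot touching nothing.
It also fails if it takes over 38 s, if anything falls off the work surface, if the arm or the gripper's body presses on something with over 40 N, if the wrist force passes 120 N, or if a joint passes its speed limit or range.

## Working session

There is one attempt and no reset: what is moved stays moved. The work goes in short steps, Python scripts to look and compute and a shell command to move; the robot and the scene stay as the last step left them, time stands still between calls to the robot, and variables do not carry over. Pictures are saved under pics/ and viewed, and the job is handed in when it is done.

```bash
mkdir -p pics; ls
python3 - <<'E'
from workcell import manip
import cv2
print(manip.get_obs()); print(manip.pinch_z)
for n in("scene","top","wrist"):
    print(n,manip.calibration(n)); cv2.imwrite(f"pics/{n}0.png",manip.camera(n))
E
```

```text
pics
{'clock': 0.0, 'joint_pos': array([-1.18163934,  0.33291777, -0.06467689,  1.4609693 ,  0.02161777,
        1.34994234, -0.08851031]), 'joint_velocities': array([-0.00051211,  0.0005215 , -0.00129292, -0.00043102,  0.00090007,
       -0.00036999,  0.00053546]), 'tau': array([-5.97872477e-04, -6.25435281e+01,  4.89991251e-02, -3.91610241e+01,
        1.63240061e-02,  9.78315133e-03,  3.99745466e-05]), 'position': array([0.25000119, 0.57238136, 0.23047388]), 'ee_rot': array([ 2.04430384e-01,  9.78880802e-01, -7.62666391e-04, -1.09105031e-04]), 'ft_force': array([ 0.24198144,  0.03005037, -0.04749421]), 'torque': array([ 0.00353645,  0.039791  , -0.02395116]), 'grip_width': 0.9972382382286764}
0.0187
scene {'fx': 538.9467820571372, 'fy': 538.9467820571372, 'cx': 321.89053654943245, 'cy': 242.85154817517488, 'k1': -0.03833381190666135, 'view': array([[-0.45092017, -0.89227357,  0.02277892,  0.36359034],
       [ 0.49589119, -0.22922124,  0.83758555, -0.2306757 ],
       [-0.74213403,  0.38898008,  0.54583108, -0.59168451],
       [ 0.        ,  0.        ,  0.        ,  1.        ]]
[... 188 characters left out ...]
79,  0.18329334],
       [ 0.97323505, -0.0392847 ,  0.22642933, -0.46888418],
       [-0.22643054,  0.0044773 ,  0.97401703, -0.82990078],
       [ 0.        ,  0.        ,  0.        ,  1.        ]])}
wrist {'fx': 349.6054620747264, 'fy': 349.6054620747264, 'cx': 322.0545925473062, 'cy': 232.98165447352176, 'k1': -0.04459000841867184, 'tool_from_camera': array([[-5.71539341e-05,  9.61653477e-01,  2.74267362e-01,
         6.99257398e-02],
       [ 9.99999721e-01,  2.59316028e-04, -7.00842565e-04,
         2.14646549e-04],
       [-7.45089612e-04,  2.74267246e-01, -9.61653224e-01,
        -1.43072684e-01],
       [ 0.00000000e+00,  0.00000000e+00,  0.00000000e+00,
         1.00000000e+00]])}
```

View pics/scene0.png

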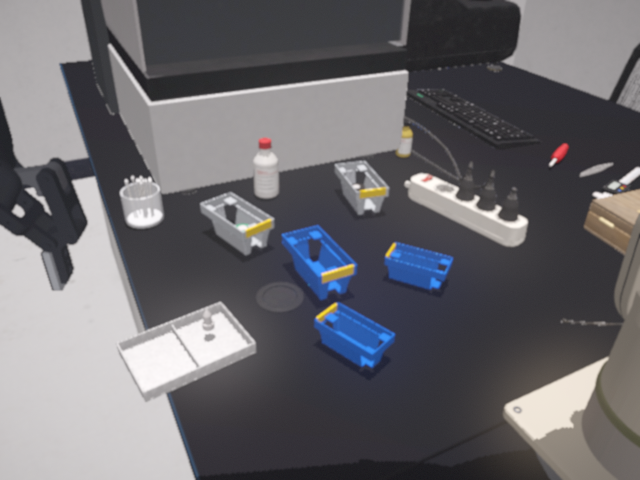

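View pics/top0.png

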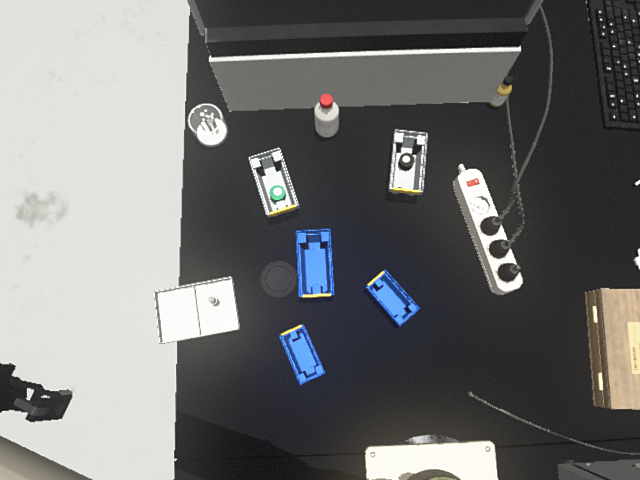

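View pics/wrist0.png

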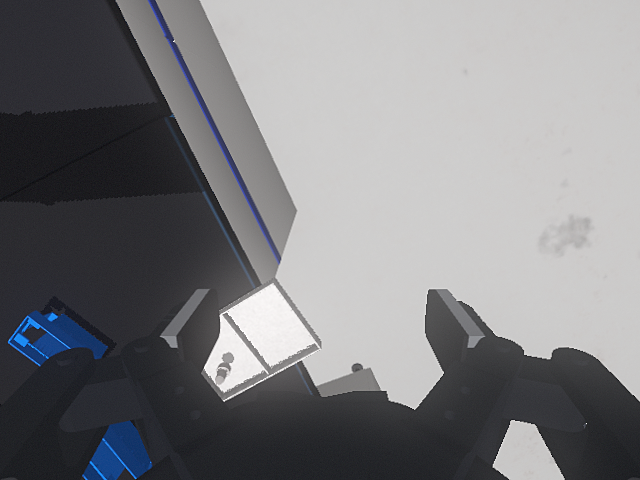

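Blue tote candidates in the top picture: large one at (314,263) with its label at the bottom, and smaller ones at (393,298) and (303,354). The large one matches the description. Grey totes: green specimen at (273,182), black specimen at (407,160). I'll check these in close crops.

Run:
```python
import cv2
t=cv2.imread("pics/top0.png")
c=t[220:310,285:345]; d=t[140:225,240:310]
cv2.imwrite("pics/c1.png",cv2.resize(c,None,fx=6.5,fy=6.5,interpolation=cv2.INTER_CUBIC))
cv2.imwrite("pics/c2.png",cv2.resize(d,None,fx=7,fy=7,interpolation=cv2.INTER_CUBIC))
```

```text
(no output)
```

View pics/c1.png

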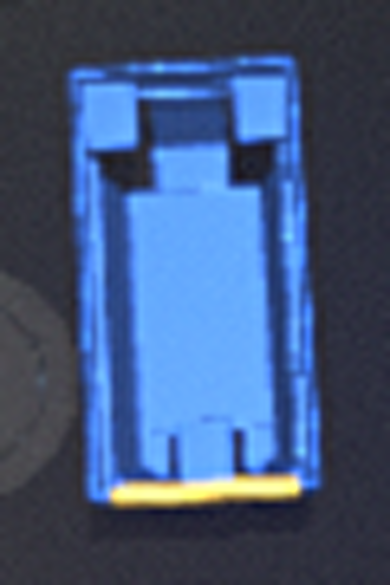

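View pics/c2.png

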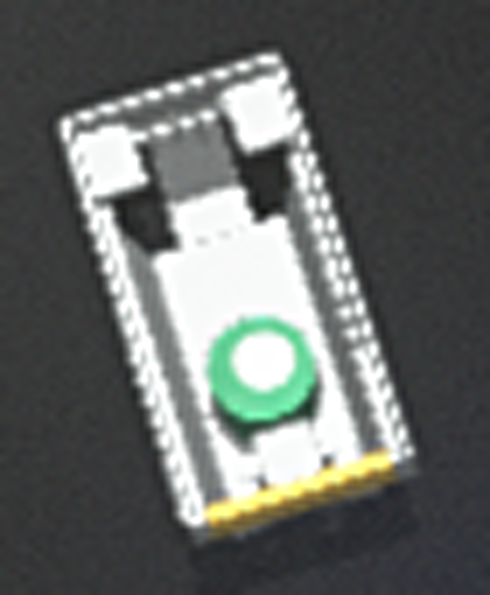

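Crop 1 is the large blue tote, with its yellow label at the bottom. Rim corners are at crop pixels (70,70), (295,57), (320,487) and (90,502). Crop 2 is the grey tote with the green specimen, label also at the bottom. Its corners are at (60,120), (280,55), (412,462) and (193,535).

```bash
cat > h.py <<'E'
import numpy as np, cv2
from workcell import manip
from scipy.spatial.transform import Rotation as R
def und(cal,p):
    K=np.array([[cal['fx'],0,cal['cx']],[0,cal['fy'],cal['cy']],[0,0,1.]])
    return cv2.undistortPoints(np.array(p,float).reshape(-1,1,2),K,np.array([cal['k1'],0,0,0.])).reshape(-1,2)
def cam2world(cal,pos=None,q=None):
    if 'view' in cal: return np.linalg.inv(cal['view'])
    T=np.eye(4);T[:3,:3]=R.from_quat(q).as_matrix();T[:3,3]=pos
    return T@cal['tool_from_camera']
def onz(name,p,z,pos=None,q=None):
    cal=manip.calibration(name);T=cam2world(cal,pos,q);u=und(cal,p)
    d=np.c_[u[:,0],-u[:,1],-np.ones(len(u))]@T[:3,:3].T
    o=T[:3,3]; return o+d*((z-o[2])/d[:,2])[:,None]
def rect(P):
    # P order: farL, farR, nearR, nearL (label end = near)
    c=P.mean(0); l=(P[2]+P[3]-P[0]-P[1])/2
    w=(P[0]+P[3]-P[1]-P[2])/2
    return c,np.arctan2(l[1],l[0]),np.linalg.norm(l),np.linalg.norm(w),np.arctan2(w[1],w[0])
E
python3 - <<'E'
from h import *
B=np.array([[70,70],[295,57],[320,487],[90,502]])/6.5+[285,220]-.4
G=np.array([[60,120],[280,55],[412,462],[193,535]])/7+[240,140]-.4
for n,P in(("blue",B),("grey",G)):
    c,a,l,w,b=rect(onz("top",P,.055)); print(n,c,np.degrees(a),l,w,np.degrees(b))
o=manip.get_obs();print(R.from_quat(o['ee_rot']).as_matrix().round(3))
for nm,P in (("blk",[[407,161]]),("botl",[[327,118]])): print(nm,onz("top",P,.05))
E
```

```text
blue [0.44369588 0.19295387 0.055     ] -178.91882012132382 0.12356267370026225 0.06406559051303894 91.28407116605123
grey [0.60384237 0.26626898 0.055     ] -163.8844801654152 0.12513672065817044 0.062487986591889214 106.12402901745386
[[-0.916  0.4   -0.   ]
 [ 0.4    0.916 -0.001]
 [-0.    -0.001 -1.   ]]
blk [[0.63622887 0.00767445 0.05      ]]
botl [[0.73378329 0.15884577 0.05      ]]
```

```bash
cat >> h.py <<'E'
def togo(xyz,yaw_y=None):
    """shift in tool axes & rotvec to reach xyz pointing straight down, tool y axis at yaw_y deg (mod as given)"""
    o=manip.get_obs();M=R.from_quat(o['ee_rot']);d=np.array(xyz)-o['position']
    s=M.inv().apply(d)
    y=np.radians(yaw_y);Y=np.array([np.cos(y),np.sin(y),0]);Z=np.array([0,0,-1.]);X=np.cross(Y,Z)
    r=(M.inv()*R.from_matrix(np.c_[X,Y,Z])).as_rotvec()
    print("t",o['clock'],"shift",s.round(4),"rot",r.round(4))
E
python3 -c "
from h import *
togo([.4437,.193,.16],91.1)"
```

```text
t 0.15 shift [-0.3293 -0.2702  0.071 ] rot [-1.000e-03 -2.000e-04 -4.309e-01]
```

```bash
python3 -m handwheel '[[[-0.04,-0.034,0.009,0,0,-0.05,0.0854],[-0.082,-0.067,0.018,0,0,-0.11,0.0854],[-0.123,-0.101,0.027,0,0,-0.16,0.0854],[-0.165,-0.135,0.036,0,0,-0.215,0.0854],[-0.206,-0.169,0.044,0,0,-0.27,0.0854],[-0.247,-0.203,0.053,0,0,-0.325,0.0854],[-0.288,-0.236,0.062,0,0,-0.38,0.0854],[-0.329,-0.27,0.071,0,0,-0.431,0.0854]]]' 40
python3 - <<'E'
from h import *
togo([.4437,.193,.16],91.1)
E
```

```text
clock: 1.15
position: [0.4441, 0.1921, 0.1601]
ee_rot: [-0.011, 1.0, 0.0, 0.0]
ft_force: [0.3, 0.8, -0.1]
grip_width: 1.0
t 1.15 shift [0.0003 0.0009 0.0001] rot [0.0003 0.0002 0.002 ]
```

Run:
```python
from h import *
o=manip.get_obs();print(repr(o['position']),repr(o['ee_rot']))
cv2.imwrite("pics/w1.png",manip.camera("wrist"));cv2.imwrite("pics/t1.png",manip.camera("top"))
```

```text
array([0.4440622 , 0.19206757, 0.16006676]) array([-1.05762225e-02,  9.99944055e-01,  1.38824681e-04,  1.09771899e-04])
```

View pics/w1.png

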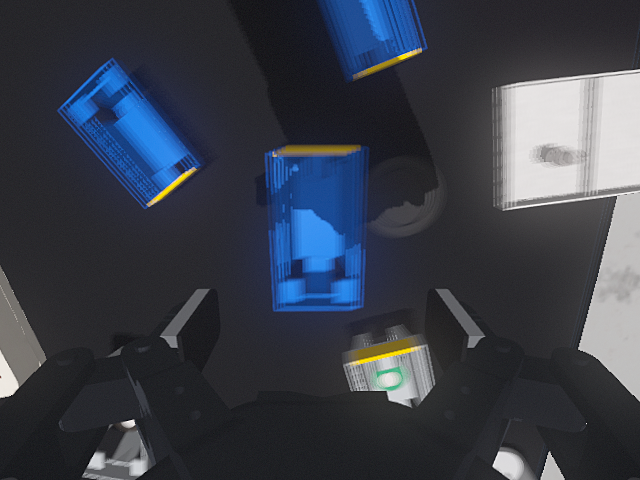

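Blurred wrist picture: blue tote centred between the fingers, label end at the top, (265,152)-(368,150), far end (274,310)-(363,308). I'll check this against the top-camera fix.

Run:
```python
from h import *
pos=np.array([0.4440622 , 0.19206757, 0.16006676]);q=[-1.05762225e-02,9.99944055e-01,1.38824681e-04,1.09771899e-04]
P=onz("wrist",[[363,308],[274,310],[265,152],[368,150]],.055,pos,q);print(P)
print(rect(P))
cv2.imwrite("pics/w2.png",manip.camera("wrist")); print(manip.get_obs()['position'])
togo([.4437,.193,.022],91.1)
```

```text
[[0.50596803 0.22621403 0.055     ]
 [0.50919322 0.15600214 0.055     ]
 [0.38746289 0.1517765  0.055     ]
 [0.38462211 0.22322248 0.055     ]]
(array([0.44681156, 0.18930379, 0.055     ]), np.float64(-3.1119103422992764), np.float64(0.12159168759598248), np.float64(0.07089384308002679), np.float64(1.6135914670994678))
[0.4443006  0.19083657 0.15981884]
t 1.3 shift [0.0005 0.0023 0.1378] rot [-0.0008 -0.0007 -0.0052]
```

View pics/w2.png

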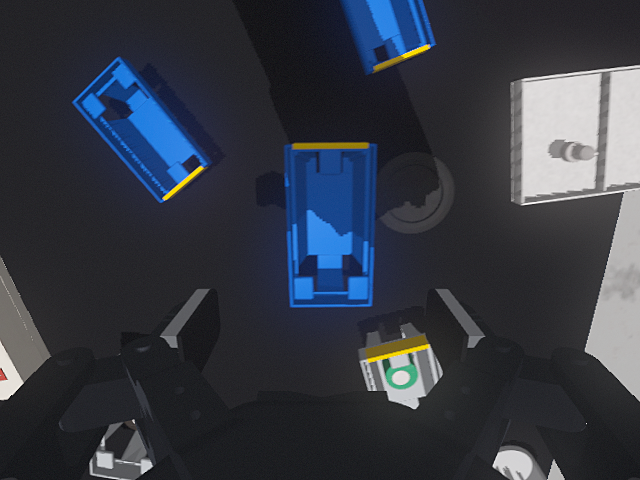

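Run:
```python
from h import *
o=manip.get_obs();pos=o['position'];q=o['ee_rot'];print(pos,o['joint_velocities'].round(3))
P=onz("wrist",[[372,306],[290,306],[286,144],[376,144]],.055,pos,q);
c,a,l,w,b=rect(P);print(c,np.degrees(a),l,w,np.degrees(b))
togo([.4437,.193,.022],91.1)
```

```text
[0.4443006  0.19083657 0.15981884] [-0.041 -0.001 -0.061 -0.015 -0.016  0.008 -0.042]
[0.4430353  0.19785307 0.055     ] -178.79912713543146 0.12352191088142409 0.06328337045086496 90.80663748987627
t 1.3 shift [0.0005 0.0023 0.1378] rot [-0.0008 -0.0007 -0.0052]
```

```bash
python3 -m handwheel '[[[0,0,0.03,0,0,0,0.0854],[0,0,0.03,0,0,0,0.0854],[0,0,0.03,0,0,0,0.0854],[0,0,0.03,0,0,0,0.0854]]]'
python3 - <<'E'
from h import *
o=manip.get_obs();print(repr(o['position']),repr(o['ee_rot']),o['joint_velocities'].round(3))
w=manip.camera("wrist");cv2.imwrite("pics/w3.png",w)
cv2.imwrite("pics/w3c.png",cv2.resize(w[130:350,220:480],None,fx=3,fy=2.7,interpolation=cv2.INTER_CUBIC))
E
```

```text
clock: 1.8
position: [0.444, 0.1943, 0.1313]
ee_rot: [-0.01, 1.0, 0.0, 0.001]
ft_force: [-0.6, 0.1, 0.1]
grip_width: 1.001
array([0.44395018, 0.19430046, 0.13134939]) array([-9.85056152e-03,  9.99951181e-01,  4.52596671e-04,  6.29675691e-04]) [ 0.003  0.001  0.001  0.004 -0.    -0.006  0.002]
```

View pics/w3c.png

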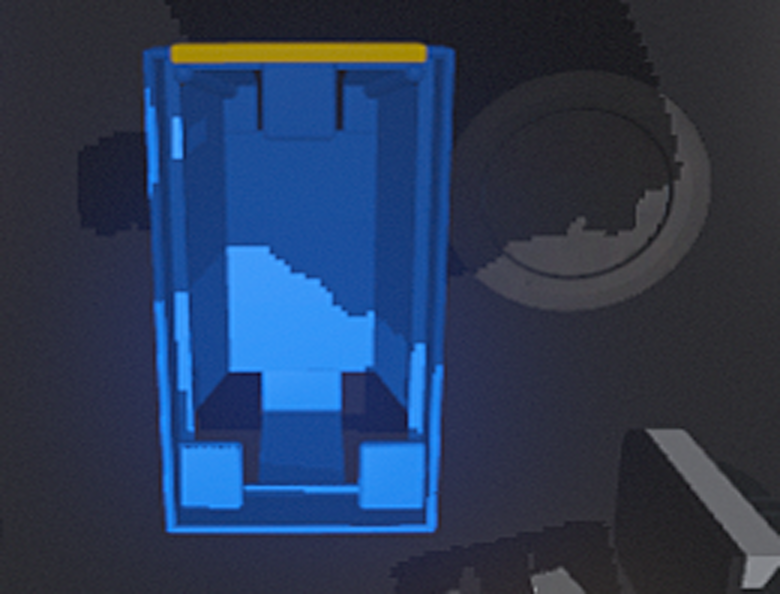

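Sharp view: the rim corners in the crop are at (145,48), (453,48), (435,531) and (167,531).

Run:
```python
from h import *
pos=[0.44395018, 0.19430046, 0.13134939];q=[-9.85056152e-03,  9.99951181e-01,  4.52596671e-04,  6.29675691e-04]
P=np.array([[435,531],[167,531],[145,48],[453,48]])/[3,2.7]+[220,130]-.3
c,a,l,w,b=rect(onz("wrist",P,.055,pos,q));print(c,np.degrees(a),l,w,np.degrees(b))
togo([.4435,.1935,.022],91.1)
```

```text
[0.44418025 0.19333542 0.055     ] -178.77643466187303 0.12340226090176547 0.06312190712092976 91.09915191018479
t 1.85 shift [ 0.0006 -0.0008  0.1092] rot [0.0008 0.0012 0.0004]
```

```bash
python3 -m handwheel '[[[0,0,0.03,0,0,0,0.0854],[0,0,0.06,0,0,0,0.0854],[0,0,0.09,0,0,0,0.0854],[0,0,0.108,0,0,0,0.0854],[0,0,0.108,0,0,0,0.0854],[0,0,0.108,0,0,0,0.0854],[0,0,0.108,0,0,0,0.0854]]]' 30
python3 -c "
from h import *
togo([.444,.1933,.022],91.1)"
```

```text
clock: 2.72
position: [0.4442, 0.1941, 0.0234]
ee_rot: [-0.01, 1.0, 0.001, 0.001]
ft_force: [0.2, -0.1, -0.6]
grip_width: 1.001
t 2.725 shift [ 0.0003 -0.0008  0.0014] rot [ 0.0011  0.0015 -0.0001]
```

```bash
python3 -m handwheel '[[[0,-0.0008,0,0,0,0,0.07],[0,-0.0008,0,0,0,0,0.06],[0,-0.0008,0,0,0,0,0.055],[0,-0.0008,0,0,0,0,0.05],[0,-0.0008,0,0,0,0,0.05],[0,-0.0008,0,0,0,0,0.05]]]' 30
```

```text
clock: 3.48
position: [0.4439, 0.1929, 0.0229]
ee_rot: [-0.01, 1.0, 0.0, 0.0]
ft_force: [-1.4, -0.7, 6.2]
grip_width: 0.744
```

```bash
python3 -m handwheel '[[[0,0,0,0,0,0,0.05],[0,0,-0.01,0,0,0,0.05],[0,0,-0.03,0,0,0,0.05],[0,0,-0.06,0,0,0,0.05],[0,0,-0.09,0,0,0,0.05],[0,0,-0.11,0,0,0,0.05],[0,0,-0.12,0,0,0,0.05],[0,0,-0.12,0,0,0,0.05]]]'
python3 - <<'E'
from h import *
cv2.imwrite("pics/w4.png",manip.camera("wrist"));cv2.imwrite("pics/s4.png",manip.camera("scene"))
t=manip.camera("top");cv2.imwrite("pics/t4.png",t)
togo([.6038,.2663,.143],91.1-165)
E
```

```text
clock: 4.47
position: [0.4437, 0.193, 0.1427]
ee_rot: [-0.01, 1.0, 0.0, 0.0]
ft_force: [0.1, -0.5, -1.5]
grip_width: 0.74
t 4.625 shift [-0.1621  0.0706 -0.0018] rot [-2.0000e-03  8.0000e-04  2.8798e+00]
```

View pics/w4.png

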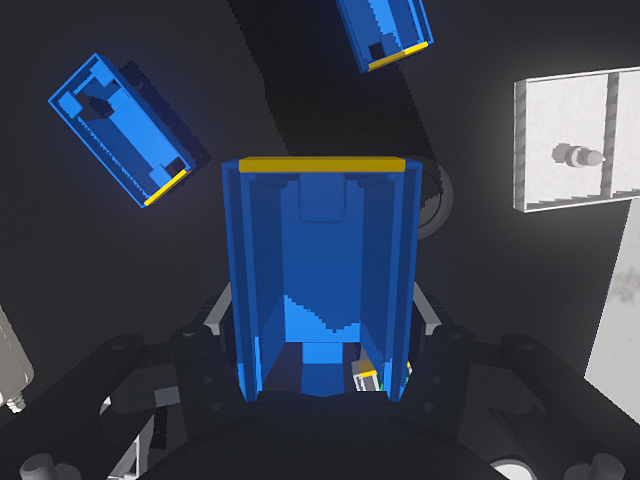

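View pics/s4.png

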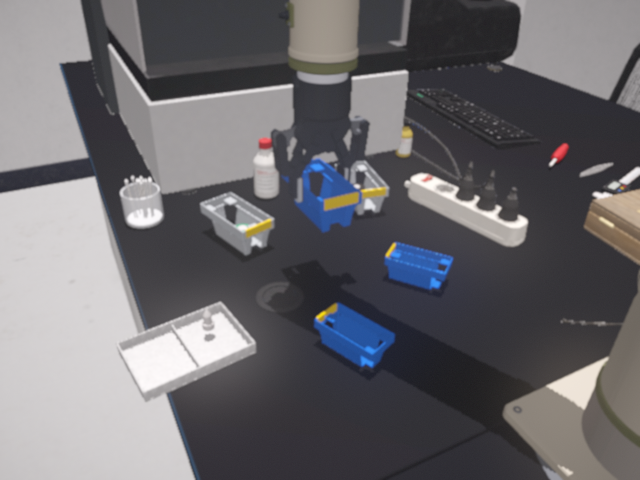

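View pics/t4.png

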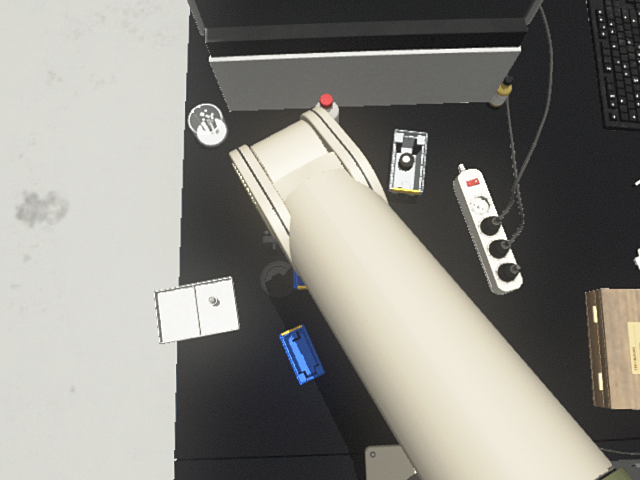

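Held upright at the band, with a grip opening of about 63 mm. Next I make the first half of the turn and carry.

```bash
python3 -m handwheel '[[[-0.01,0.004,-0.003,0,0,0.17,0.05],[-0.02,0.009,-0.006,0,0,0.35,0.05],[-0.03,0.013,-0.008,0,0,0.53,0.05],[-0.04,0.018,-0.01,0,0,0.71,0.05],[-0.05,0.022,-0.01,0,0,0.89,0.05],[-0.06,0.026,-0.01,0,0,1.07,0.05],[-0.07,0.031,-0.01,0,0,1.25,0.05],[-0.08,0.035,-0.01,0,0,1.44,0.05]]]'
python3 -c "
from h import *
togo([.6038,.2663,.153],91.1-165)"
```

```text
clock: 5.62
position: [0.5228, 0.2294, 0.1512]
ee_rot: [0.653, 0.757, -0.001, -0.0]
ft_force: [-0.1, 0.2, -0.9]
grip_width: 0.742
t 5.625 shift [ 0.0247  0.0855 -0.0019] rot [-7.0000e-04  1.8000e-03  1.4364e+00]
```

```bash
python3 -m handwheel '[[[0.003,0.011,-0.002,0,0,0.18,0.05],[0.006,0.021,-0.002,0,0,0.36,0.05],[0.009,0.032,-0.002,0,0,0.54,0.05],[0.012,0.043,-0.002,0,0,0.72,0.05],[0.015,0.053,-0.002,0,0,0.9,0.05],[0.018,0.064,-0.002,0,0,1.08,0.05],[0.022,0.075,-0.002,0,0,1.26,0.05],[0.025,0.0855,-0.002,0,0,1.436,0.05]]]'
python3 -m handwheel '[[[0,0,0,0,0,0,0.05],[0,0,0,0,0,0,0.05],[0,0,0,0,0,0,0.05]]]'
python3 - <<'E'
from h import *
togo([.6038,.2663,.153],91.1-165)
o=manip.get_obs();print(repr(o['position']),repr(o['ee_rot']),o['joint_pos'].round(2))
cv2.imwrite("pics/w5.png",manip.camera("wrist"));cv2.imwrite("pics/s5.png",manip.camera("scene"))
E
```

```text
clock: 6.62
position: [0.6035, 0.2672, 0.153]
ee_rot: [0.99, 0.14, -0.001, 0.0]
ft_force: [-1.2, -0.6, -1.3]
grip_width: 0.746
clock: 7.0
position: [0.6033, 0.2668, 0.1542]
ee_rot: [0.99, 0.144, -0.0, -0.0]
ft_force: [0.2, 0.4, -1.9]
grip_width: 0.744
t 7.0 shift [0.0003 0.0007 0.0012] rot [-0.0002  0.0003  0.0084]
array([0.60328425, 0.26684342, 0.15421514]) array([ 9.89550336e-01,  1.44187703e-01, -1.80803939e-04, -8.09910132e-05]) [-0.88  0.5   0.55  1.48 -0.27  1.24 -1.58]
```

View pics/w5.png

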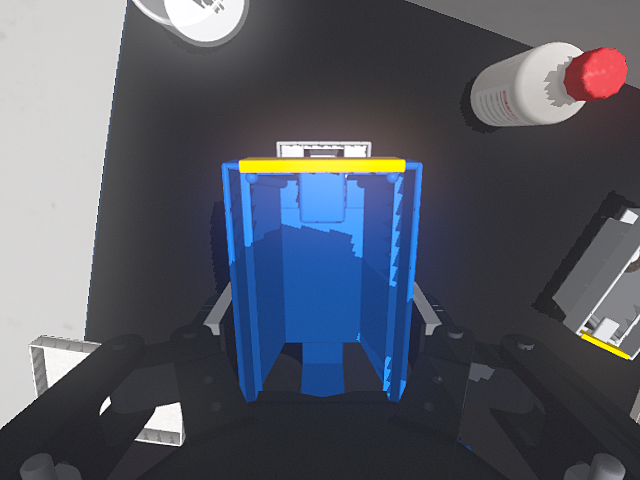

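View pics/s5.png

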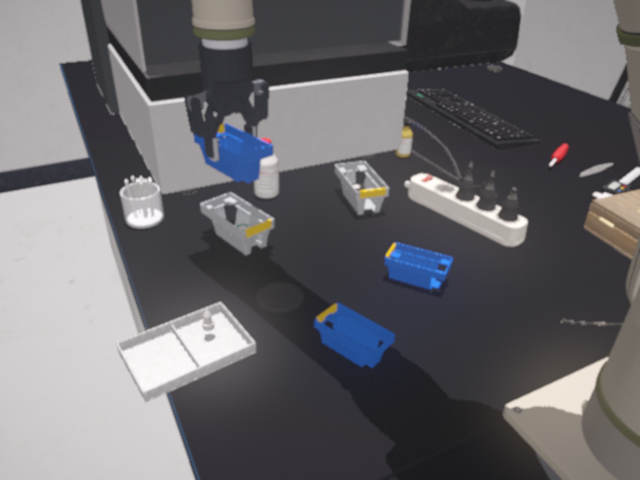

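Wrist picture: blue label edge at the top, (223,163)-(420,163). Behind it the grey tote's far rim end, (277,142)-(371,142), is parallel and nearly centred. I'll work out the remaining offset and any tilt in the grip.

Run:
```python
from h import *
w=cv2.imread("pics/w5.png");cv2.imwrite("pics/w5c.png",cv2.resize(w[130:190,210:435],None,fx=3.5,fy=3.5,interpolation=cv2.INTER_CUBIC))
pos=[0.60328425, 0.26684342, 0.15421514];q=[ 9.89550336e-01,  1.44187703e-01, -1.80803939e-04, -8.09910132e-05]
G=onz("wrist",[[277,142],[371,142]],.055,pos,q);print(G,np.linalg.norm(G[1]-G[0]))
d=G[1]-G[0];print("dir",np.degrees(np.arctan2(d[1],d[0])), "mid",G.mean(0))
u=np.radians(16.1); e=np.array([np.cos(u),np.sin(u)]);print("centre from end",G.mean(0)[:2]-.062*e)
for z in(.17,.175,.18,.185,.19):
    B=onz("wrist",[[223,163],[420,163]],z,pos,q);print(z,np.linalg.norm(B[1]-B[0]),(B.mean(0)[:2]-pos[:2])@e,B.mean(0))
```

```text
[[0.6558916  0.31474195 0.055     ]
 [0.6739549  0.25409276 0.055     ]] 0.0632819595826946
dir -73.41475574746374 mid [0.66492325 0.28441736 0.055     ]
centre from end [0.60535494 0.26722385]
0.17 0.07090172058757732 0.059295947431354225 [0.65992115 0.28444218 0.17      ]
0.175 0.06811610822444553 0.05968925017932185 [0.66030115 0.28454388 0.175     ]
0.18 0.06533049586131369 0.060082552927289395 [0.66068116 0.28464559 0.18      ]
0.185 0.06254488349818187 0.06047585567525695 [0.66106116 0.28474729 0.185     ]
0.19 0.05975927113505013 0.06086915842322459 [0.66144116 0.284849   0.19      ]
```

View pics/w5c.png

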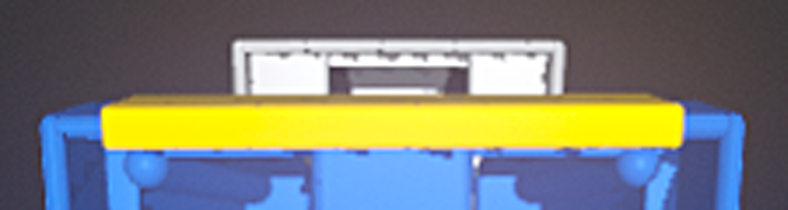

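```bash
python3 -c "
from h import *
togo([.6050,.2670,.070],-73.7)"
```

```text
t 7.1 shift [0.0015 0.0004 0.0844] rot [-0.0004 -0.      0.0039]
```

```bash
python3 -m handwheel '[[[0.0015,0,0.02,0,0,0,0.05],[0.0015,0,0.04,0,0,0,0.05],[0.0015,0,0.056,0,0,0,0.05],[0.0015,0,0.066,0,0,0,0.05],[0.0015,0,0.072,0,0,0,0.05],[0.0015,0,0.076,0,0,0,0.05],[0.0015,0,0.076,0,0,0,0.05]]]'
python3 - <<'E'
from h import *
togo([.6050,.2670,.070],-73.7)
cv2.imwrite("pics/w6.png",manip.camera("wrist"));s=manip.camera("scene")
cv2.imwrite("pics/s6.png",cv2.resize(s[120:270,160:320],None,fx=4,fy=4,interpolation=cv2.INTER_CUBIC))
E
```

```text
clock: 7.98
position: [0.6051, 0.2676, 0.0784]
ee_rot: [0.99, 0.143, 0.0, -0.0]
ft_force: [0.4, 0.9, -0.7]
grip_width: 0.743
t 7.975 shift [-0.0003  0.0005  0.0084] rot [-0.0001 -0.0003  0.0028]
```

View pics/s6.png

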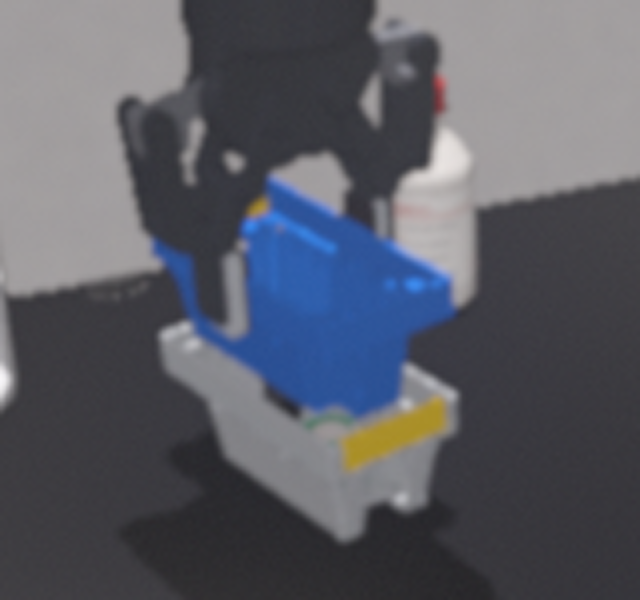

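View pics/w6.png

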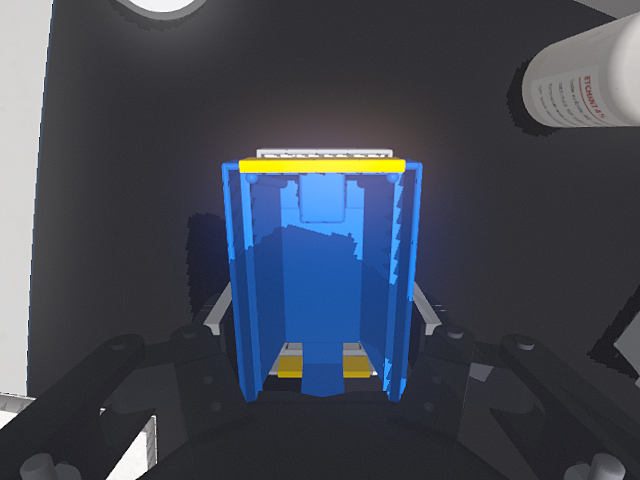

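Well centred: the grey end spans columns 257–392 and the blue label edge 223–421. I lower the last 8 mm gently.

```bash
python3 -m handwheel '[[[0,0,0.003,0,0,0,0.05],[0,0,0.005,0,0,0,0.05],[0,0,0.006,0,0,0,0.05],[0,0,0.007,0,0,0,0.05],[0,0,0.007,0,0,0,0.05]]]'; python3 -m handwheel '[[[0,0,0.001,0,0,0,0.05],[0,0,0.002,0,0,0,0.05],[0,0,0.002,0,0,0,0.05]]]'
```

```text
clock: 8.7
position: [0.6051, 0.2675, 0.0713]
ee_rot: [0.99, 0.143, 0.0, -0.0]
ft_force: [0.3, 0.5, -1.2]
grip_width: 0.746
clock: 9.07
position: [0.6052, 0.2675, 0.07]
ee_rot: [0.99, 0.143, 0.0, -0.0]
ft_force: [-3.6, -1.2, 4.3]
grip_width: 0.743
```

Contact at z = 0.070, where it was predicted, with a force rise of about 5 N. The floor is on the shelves, so I open the fingers slowly.

```bash
python3 -m handwheel '[[[0,0,0.0005,0,0,0,0.05],[0,0,0.0005,0,0,0,0.05],[0,0,0.0005,0,0,0,0.066],[0,0,0.0005,0,0,0,0.072],[0,0,0.0005,0,0,0,0.078],[0,0,0.0005,0,0,0,0.0854],[0,0,0.0005,0,0,0,0.0854],[0,0,0.0005,0,0,0,0.0854]]]'
python3 - <<'E'
from h import *
o=manip.get_obs();print(repr(o['position']),repr(o['ee_rot']))
cv2.imwrite("pics/w7.png",manip.camera("wrist"))
E
```

```text
clock: 10.07
position: [0.6051, 0.2675, 0.0688]
ee_rot: [0.99, 0.143, -0.0, -0.0]
ft_force: [0.2, -0.0, 0.5]
grip_width: 1.001
array([0.60506068, 0.26749222, 0.06878433]) array([ 9.89701460e-01,  1.43146849e-01, -1.16549663e-05, -1.57946814e-05])
```

View pics/w7.png

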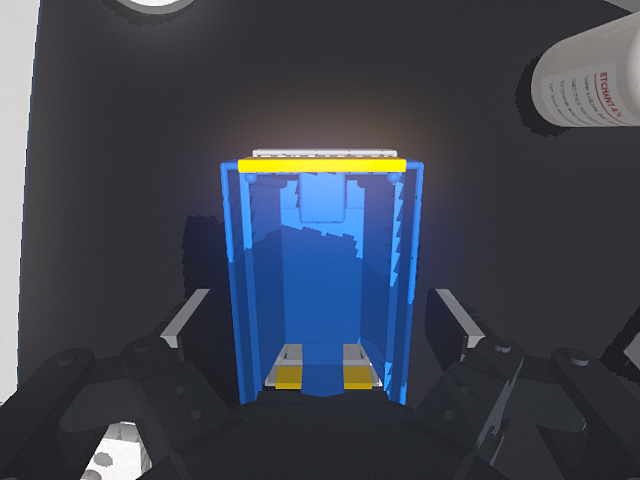

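Released without visible shift. Now straight up, then clear for the overhead view.

```bash
python3 -m handwheel '[[[0,0,-0.01,0,0,0,0.0854],[0,0,-0.04,0,0,0,0.0854],[0,0,-0.08,0,0,0,0.0854],[0,0,-0.12,0,0,0,0.0854],[0,0,-0.15,0,0,0,0.0854],[0,0,-0.15,0,0,0,0.0854],[0,0,-0.15,0,0,0,0.0854]]]'
python3 - <<'E'
from h import *
o=manip.get_obs();print(repr(o['position']),repr(o['ee_rot']))
cv2.imwrite("pics/w8.png",manip.camera("wrist"));s=manip.camera("scene")
cv2.imwrite("pics/s8.png",cv2.resize(s[120:270,160:320],None,fx=4,fy=4,interpolation=cv2.INTER_CUBIC))
togo([.40,.42,.22],-73.7+22)
E
```

```text
clock: 11.0
position: [0.6048, 0.2675, 0.2185]
ee_rot: [0.99, 0.143, -0.0, -0.0]
ft_force: [-0.4, -0.4, -0.8]
grip_width: 1.0
array([0.6048051 , 0.26746301, 0.21853917]) array([ 9.89700670e-01,  1.43152150e-01, -2.07038523e-04, -4.59054951e-05])
t 11.1 shift [-0.1529 -0.2043 -0.002 ] rot [-1.000e-04  1.700e-03 -3.812e-01]
```

View pics/s8.png

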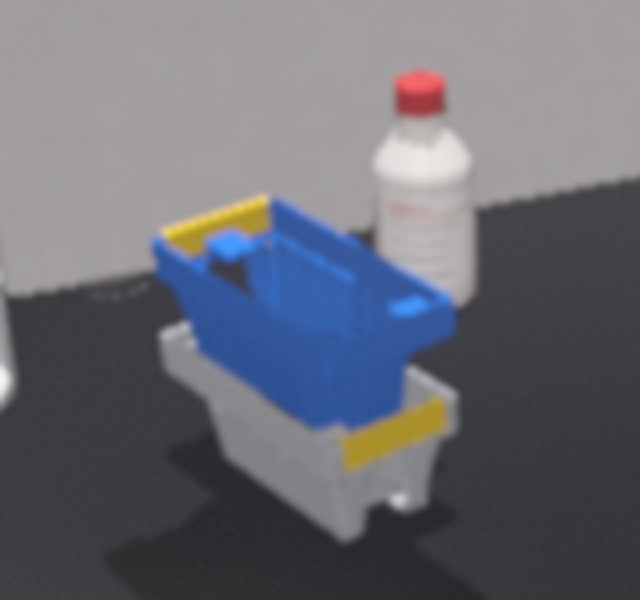

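View pics/w8.png

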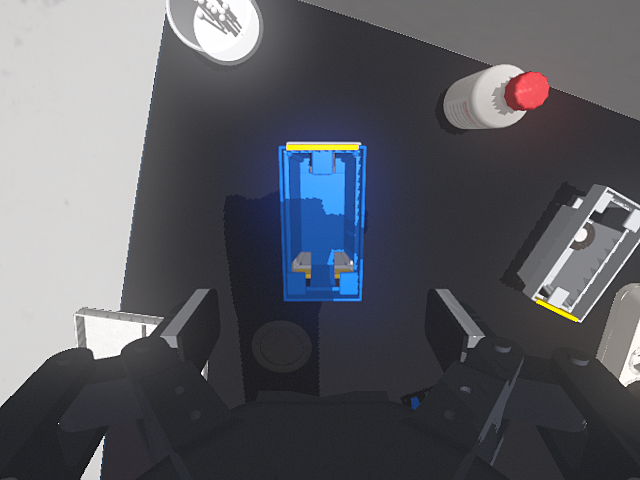

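Stacked high, labels at opposite ends. I swing aside for the overhead check.

```bash
python3 -m handwheel '[[[-0.022,-0.029,0,0,0,-0.05,0.0854],[-0.044,-0.058,0,0,0,-0.1,0.0854],[-0.066,-0.087,0,0,0,-0.16,0.0854],[-0.088,-0.117,0,0,0,-0.22,0.0854],[-0.11,-0.146,0,0,0,-0.27,0.0854],[-0.131,-0.175,0,0,0,-0.33,0.0854],[-0.153,-0.204,0,0,0,-0.38,0.0854],[-0.153,-0.204,0,0,0,-0.38,0.0854]]]'
python3 -m handwheel '[[[0,0,0,0,0,0,0.0854],[0,0,0,0,0,0,0.0854],[0,0,0,0,0,0,0.0854]]]'
python3 - <<'E'
from h import *
t=manip.camera("top");cv2.imwrite("pics/t9.png",t)
togo([.27,.56,.22],-73.7+40)
E
```

```text
clock: 12.1
position: [0.3974, 0.4219, 0.2179]
ee_rot: [0.944, 0.33, -0.001, -0.0]
ft_force: [-0.0, -0.1, -0.2]
grip_width: 0.999
clock: 12.48
position: [0.4013, 0.4191, 0.2187]
ee_rot: [0.945, 0.327, 0.0, 0.0]
ft_force: [0.2, -0.2, 0.0]
grip_width: 0.996
t 12.525 shift [-0.0161 -0.1916 -0.0013] rot [ 1.000e-04  1.000e-04 -3.166e-01]
```

View pics/t9.png

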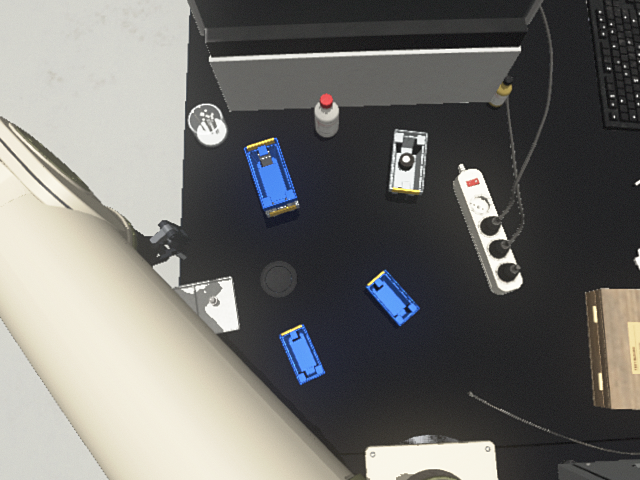

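Run:
```python
import cv2
t=cv2.imread("pics/t9.png")
cv2.imwrite("pics/t9c.png",cv2.resize(t[130:225,235:310],None,fx=6,fy=6,interpolation=cv2.INTER_CUBIC))
```

```text
(no output)
```

View pics/t9c.png

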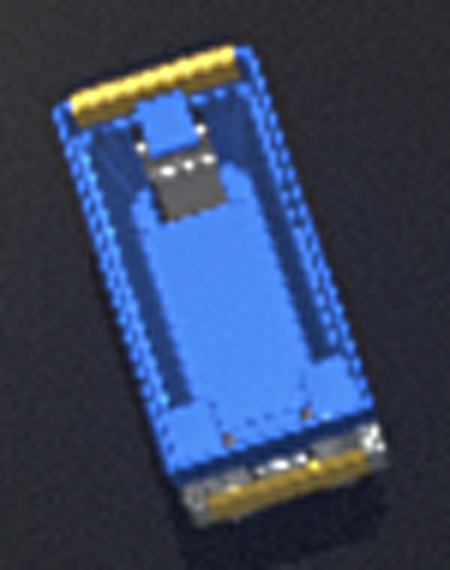

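Corners in the crop: blue rim (55,108), (250,45), (377,415), (170,480); grey near rim end about (193,522), (387,458).

Run:
```python
from h import *
f=lambda a:np.array(a)/6+[235,130]-.4
B=f([[55,108],[250,45],[377,415],[170,480]])
for z in(.095,.102,.109):
    c,a,l,w,b=rect(onz("top",B,z));print(z,c,np.degrees(a),l,w)
P=onz("top",B,.102);print([np.linalg.norm(P[i]-P[(i+1)%4]).round(4) for i in range(4)])
G=onz("top",f([[193,522],[387,458]]),.055);print(G)
G0=np.array([[60,120],[280,55],[412,462],[193,535]])/7+[240,140]-.4;print(onz("top",G0,.055))
```

```text
0.095 [0.60481755 0.26750593 0.095     ] -163.6824332601896 0.12697399564950237 0.06398752708945586
0.102 [0.60200847 0.26666065 0.102     ] -163.6824332601896 0.12589051838429782 0.06344151740847005
0.109 [0.5991994  0.26581536 0.109     ] -163.6824332601896 0.12480704111909334 0.06289550772748427
[np.float64(0.0627), np.float64(0.1265), np.float64(0.0642), np.float64(0.1253)]
[[0.53365462 0.2791851  0.055     ]
 [0.55202334 0.21819476 0.055     ]]
[[0.65559405 0.31415111 0.055     ]
 [0.67231004 0.25312166 0.055     ]
 [0.55272871 0.21938642 0.055     ]
 [0.53473668 0.27841673 0.055     ]]
```

Centre offset is about 2 mm, and the yaw matches within 0.3°. One last level check from the post-release wrist picture.

Run:
```python
from h import *
w=cv2.imread("pics/w8.png");cv2.imwrite("pics/w8c.png",cv2.resize(w[135:310,265:380],None,fx=3.4,fy=3.4,interpolation=cv2.INTER_CUBIC))
pos=[0.6048051 , 0.26746301, 0.21853917];q=[ 9.89700670e-01,  1.43152150e-01, -2.07038523e-04, -4.59054951e-05]
P=onz("wrist",[[279.5,147],[366,147],[362,300],[284,300]],.102,pos,q)
c,a,l,ww,b=rect(P);print(c,np.degrees(a),l,np.linalg.norm(P[0]-P[1]),np.linalg.norm(P[2]-P[3]))
# same picture for initial flat pose reference
```

```text
[0.60437545 0.26723003 0.102     ] -163.4153119287555 0.12172045544482972 0.06260759052034277 0.06383242066799338
```

View pics/w8c.png

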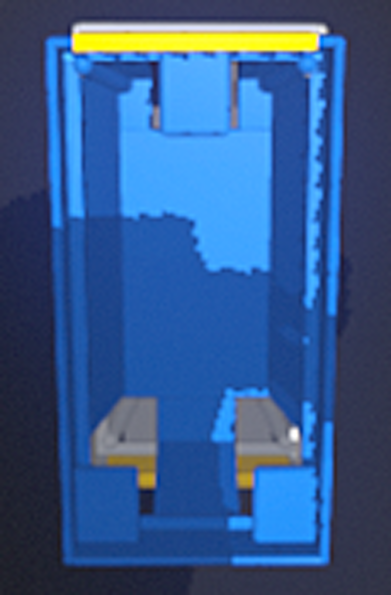

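```bash
python3 -c "
from workcell import manip
print(manip.hand_in(), manip.get_obs()['clock'])"
```

```text
the job is handed in; nothing more can be done
the job is handed in; nothing more can be done
```

The largest blue tote is now on the shelves of the grey tote with the green specimen, with its yellow label at the opposite end. I let go of it, moved the arm clear and handed the job in. The clock stood at about 12.5 s of the 38 s allowed.

- **Contact:** the blue tote touched down at the height predicted for the shelves (TCP z 0.070 m), with about 5 N, so it did not nest.
- **Position:** its centre is 2 mm or less from the grey tote's centre in the top and wrist pictures, well inside the 8 mm play. Its long axis is within about 0.5° of the grey tote's.
- **Level:** the width of the blue rim measured in the wrist picture agrees to about 1 mm at the two ends, so I see no tilt. This check is rough; it would show a tilt of several millimetres, not a slight one.
- **Grey totes:** the visible end of the lower tote is within about 1.5 mm of where it was first measured. The black specimen's tote looks unmoved in the top picture, but I did not measure it.
- **Disagreements:** an early wrist-camera fix on the blue tote was about 5 mm off because the arm was still moving. I repeated it at rest and it agreed with the top camera to under 1 mm. The top and wrist cameras differ by about 2.5 mm on the final position, roughly the calibration error.

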